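# Lock the specimen turntable with its pin

## Robot

A 7-joint arm with a two-finger parallel gripper is mounted at the origin on the work surface. World frame = base frame: x ahead of the robot, y to its left, z up, the work surface at z = 0. Lengths are in m, angles in rad, forces in N, time in s.
With the tool pointing down it reaches from about 0.425 to 0.875 m from the base axis. Payload 4.7 kg.
Tool frame: the origin (TCP) lies midway between the tips of the shut fingers; the grasp point (between the pads) lies 19 mm behind it; z points along the fingers, y is the line along which they close (so a half turn about z gives the same grasp; the last joint's range is limited). The gripper opens to 85 mm and grips with 20 to 120 N. Pads are 22 mm wide; open, the fingers measure 114 mm over their backs; the gripper's body (76 mm by 85 mm) begins 54 mm behind the grasp point. The pads swing forward as they close: fully open they stand 13 mm farther back than shut.
Start: joints at [1.251, 0.321, -0.07, 1.45, 0.023, 1.371, -0.057], TCP at [0.213, -0.614, 0.231] pointing down, gripper open.
Joint ranges: [-2.86, 2.86], [-0.3, 2.09], [-1.38, 1.24], [0.06, 2.45], [-1.56, 4.7], [0.09, 2.05], [-2.69, 2.69]. Speed limits (rad/s): [2.57, 2.57, 3.14, 3.14, 3.14, 3.14, 3.14].

## Interface

Orientations are given as a unit quaternion [w, x, y, z].
In Python, from station import ctrl, command_gripper, cams, ticket gives the robot as it stands. Calls block until the motion is done:
- ctrl.move_to(position, orientation): joint-space move of the TCP to a pose.
- ctrl.servo_line(position, velocity=0.15, frame=None, force_limit=None): straight line of the TCP; frame=None keeps the orientation; velocity is the mean speed in m/s. With force_limit (N) it stops when the force on the tool has changed by that much, and returns True; else False.
- ctrl.set_joints(angles): joint-space move.
- command_gripper(opening): finger opening in m; the grip force is fixed at half the most; returns when the fingers have stopped.
- ctrl.sleep(seconds).
- ctrl.solve_ik(position, orientation): joint angles nearest the present ones, or None.
- ctrl.get_state(): the state.
- cams.camera(name): name is "scene" or "top" or "wrist"; returns the picture (400x640x3 uint8, red, green, blue); there is no depth.
- cams.calibration(name): a dict with "vertical_fov" (degrees; the focal length in pixels is half the picture's height over the tangent of half this angle, whatever the lens; pixels are square), "cx", "cy" (the principal point, pixels), "cam_to_world" (4x4, takes a point from camera to world coordinates). Camera axes: x right, y down, z forward; pixel columns grow to the right and rows downward; lengths in m; the calibration is good to about 2 mm. The wrist camera is an equidistant fisheye: a pixel r from the principal point sees the ray r / f radians off the axis. A picture is of the moment at which its call begins: read the wrist's pose just before it. calibration takes no time and is no camera call; for the wrist camera it gives the pose at the moment of the call.
A pose or a line that the arm cannot do raises ctrl.IKError and nothing moves.
- ticket.close_job(): hands the job in; it is judged then, once.
The state is a dict: "time": time; "qpos": joint angles; "joint_velocities": joint speeds; "joint_efforts": joint torques, N m; "eef_pos": TCP position; "ee_rot": TCP orientation; "contact_force": force on the tool from outside, world axes, zero at the start; "ft_torque": the same for the moment, N m; "opening": finger opening in m; "grasp_force": force on a finger pad.
Only numpy, scipy, OpenCV 4.12 (cv2) and the standard library are available. Lean on these libraries where they do the work, as an engineer would, in place of code of your own. Each camera call takes 0.05 s, during which the arm holds its last target. There are 200 camera calls.

## Task

Turn the white specimen turntable (it has a post to push it by) until the drilled lug on its rim stands squarely in front of the guide block, its hole in line with the lock pin. Then push the pin in from its knob end, through the guide and on through the lug, until its collar is fully home against the guide block. Leave the other things on the bench where they are.

Things in the scene. Friction and masses are not known exactly. Their poses are not given: they have to be found in the camera images.
- stand: Fixed grey round foot of the turntable, 250 mm across, 14 mm thick. Origin: on the turntable's axis at bench height, z up; its +y axis runs from there along the pin's line towards guide block and knob. Beyond the guide block a rest 36 mm wide, top 46 mm above the bench, carries collar and knob (y = 187 to 277 mm).
- guide_mouth (a point): Centre of the inner mouth of the fixed aluminium guide block, on the pin's line, 62 mm above the bench and 125 mm from the turntable's axis. The block runs from there to y = 185 mm of the stand, is 48 mm wide and 77 mm high, with a channel 19 mm wide, open on top but for two dark straps, in which the pin slides level.
- turntable (a joint): Angle of the white turntable (230 mm across, top 34 mm above the bench) in rad, counter-clockwise from above. At 0 or 2 pi the lug's hole is in line with the pin and the push post on the opposite side (stand -y). Turns endlessly both ways, drag about 0.22 N m, stays where left. At its centre is a fixed brown rock specimen 60 mm across, up to 61 mm above the bench.
- lug_hole (a point): Centre of the hole in the upright steel lug on the turntable's rim, 100 mm from the axis, 62 mm above the bench. The lug is a plate 44 mm wide, 16 mm thick (radially), its top 90 mm above the bench; the hole runs radially through it, 19 mm in diameter. The pin's tapered nose finds its way in if the hole is within about 4 mm of its line.
- post_top (a point): Centre of the top of the steel push post that stands on the turntable, 20 mm in diameter, 48 mm tall (its top 82 mm above the bench), 75 mm from the turntable's axis, diametrically opposite the lug.
- lock_pin: Loose steel pin, 156 mm long, 0.25 kg, level in the guide, drawn back 50 to 70 mm. Shaft 16 mm thick, nose tapered to 8 mm over 16 mm; collar 30 mm wide, 8 mm thick; black knob 30 mm wide, 28 mm long. Origin: on the axis at the collar's guide-side face; y axis towards the knob (may roll). Home: that face meets the guide block, y = 185 mm of the stand. Slides with 1 or 2 N.
- pin_nose (a point): Tip of the lock pin's nose, on its axis, 120 mm from the collar face.
- knob_end (a point): Centre of the flat outer end of the black knob, on the pin's axis, 36 mm from the collar face: the place to push.
- jar: Bystander: amber jar with a white cap, 68 mm across, 85 mm tall; origin under its centre. Leave alone.
- slide_box: Bystander: grey slide box 100 x 170 x 34 mm; origin under its centre. Leave alone.
- eyepiece: Bystander: black microscope eyepiece standing on end, 46 mm across, 60 mm tall; origin under its centre. Leave alone.
There are look-alikes about, which are no part of the job. Of the things shaped like the lock_pin, the steel one is meant.

How it is judged:
On the way, in this order (a step that is already met when the one before it is completed fails the run):
1. the turntable is turned until the lug's hole is in line with the pin (within 5 mm) (x of lug_hole in the frame of stand between -0.005 and 0.005 m and y of lug_hole in the frame of stand above 0.05 m), for 0.2 s.
2. the pin is pushed through the guide and the lug until its collar is home (within 4 mm) (y of lock_pin in the frame of stand below 0.189 m and x of pin_nose in the frame of stand between -0.006 and 0.006 m and z of pin_nose in the frame of stand between 0.056 and 0.068 m and angle between the y axis of lock_pin and the y axis of stand, either way round below 0.06 rad), for 0.2 s.
At the end, for the whole second after the job is handed in: The lug's hole is in line with the guide (within 5 mm sideways), the pin lies level through guide and lug with its collar within 4 mm of the guide block, its nose within 6 mm of the line, and turntable and pin are at rest (all of step 1 and all of step 2 and linear speed of lock_pin below 0.01 m/s and velocity of joint turntable between -0.02 and 0.02 rad/s); the robot touches nothing.
It fails at once if the jar is moved more than 20 mm (distance of jar from where it was at the start of the episode above 0.02 m).
It fails at once if the slide box is moved more than 20 mm (distance of slide_box from where it was at the start of the episode above 0.02 m).
It fails at once if the eyepiece is moved more than 20 mm (distance of eyepiece from where it was at the start of the episode above 0.02 m).
It also fails if it takes over 53 s, if anything falls off the work surface, if the arm or the gripper's body presses on something with over 40 N, if the wrist force passes 120 N, or if a joint passes its speed limit or range.

## Working session

There is one attempt and no reset: what is moved stays moved. The work goes in short steps, each a Python script; the robot and the scene stay as the last script left them, time stands still between calls to the robot, and variables do not carry over. Pictures are saved under pics/ and viewed, at most 10 in all, crops included, and the job is handed in when it is done.

```bash
mkdir -p pics; ls
python3 - <<'E'
from station import ctrl,cams
import cv2
for n in ("scene","top"):
    cv2.imwrite(f"pics/{n}0.png",cams.camera(n)[:,:,::-1])
    c=cams.calibration(n);print(n,c)
s=ctrl.get_state();print(s["time"],s["eef_pos"],s["ee_rot"])
E
```

```text
pics
scene {'vertical_fov': 56.986227160469554, 'cx': 315.6484098549781, 'cy': 198.85953218658855, 'cam_to_world': array([[-0.11837176,  0.57067281, -0.81260118,  1.29051454],
       [ 0.99275011,  0.05081908, -0.10892491,  0.1317147 ],
       [-0.02086484, -0.81960354, -0.57255104,  0.65807968],
       [ 0.        ,  0.        ,  0.        ,  1.        ]])}
top {'vertical_fov': 46.46852122654275, 'cx': 322.15662709532563, 'cy': 204.24408475355673, 'cam_to_world': array([[ 0.01474363, -0.97743121,  0.21073885,  0.17411248],
       [-0.99988187, -0.01349647,  0.00735515,  0.01407982],
       [-0.00434493, -0.21082239, -0.97751473,  1.54878204],
       [ 0.        ,  0.        ,  0.        ,  1.        ]])}
0.1 [ 0.21278722 -0.61367776  0.23032251] [-8.49676081e-04  9.86100996e-01  1.66144738e-01 -1.70872428e-04]
```

View pics/scene0.png

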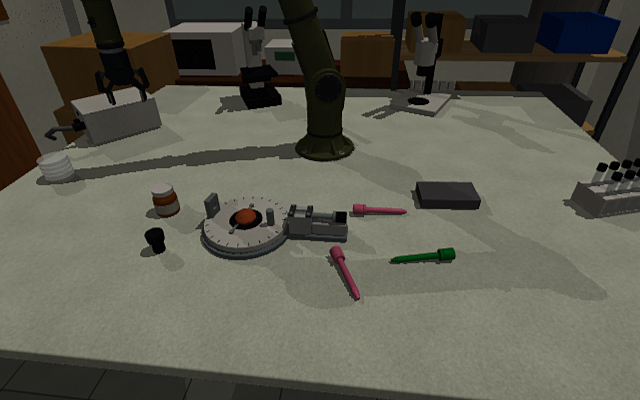

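View pics/top0.png

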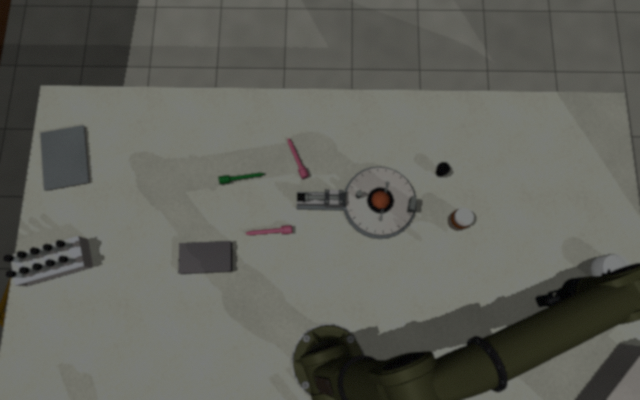

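Jar at top-view (461,219), eyepiece (443,170), slide box (206,257). Turntable centre is around (380,201), lug (415,204), post about (361,194). Pin-like things: pink at (298,158) and (270,231), green (241,178), and the steel one lying in the guide at about (318,199), which is the one meant. I'll confirm it in a crop.

Run:
```python
import cv2,numpy as np
a=cv2.imread("pics/top0.png")[150:260,280:440];b=cv2.imread("pics/scene0.png")[170:270,190:360]
a=cv2.resize(a,(800,550),interpolation=cv2.INTER_CUBIC)[:, :]
b=cv2.resize(b,None,fx=4.7,fy=4.7,interpolation=cv2.INTER_CUBIC)
cv2.imwrite("pics/ca.png",cv2.convertScaleAbs(a,alpha=1.6));cv2.imwrite("pics/cb.png",cv2.convertScaleAbs(b,alpha=1.5))
```

```text
(no output)
```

View pics/ca.png

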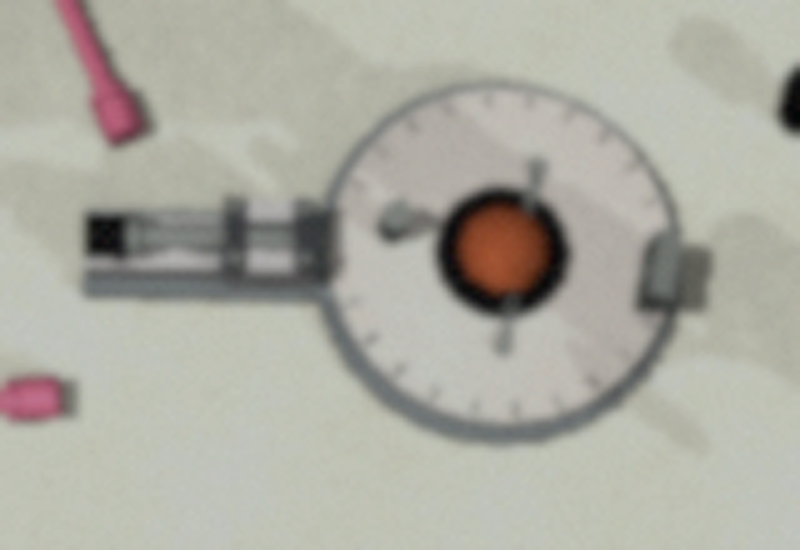

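View pics/cb.png

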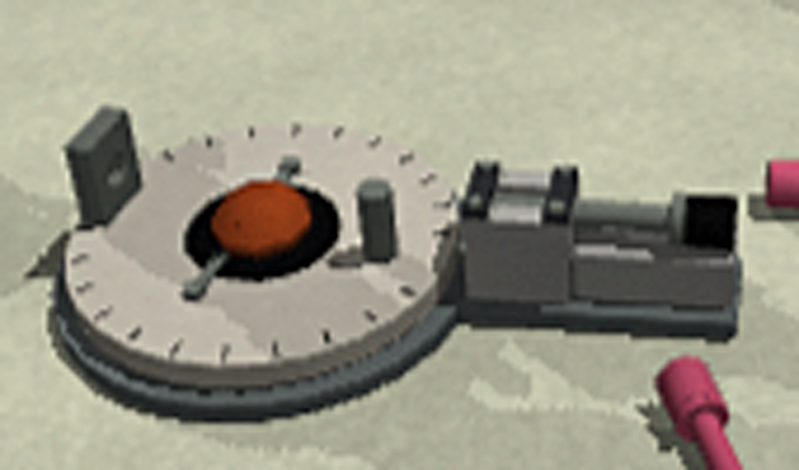

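Confirmed: the steel pin with the black knob sits in the guide (crop A knob at (105,237)). The post is at (400,218) and the lug at (660,270) in crop A. Next I compute positions.

```bash
cat > h.py <<'E'
import numpy as np,cv2
from station import ctrl,command_gripper,cams,ticket
from scipy.spatial.transform import Rotation as R
def ray(n,u,v,c=None):
    c=c or cams.calibration(n);T=c["cam_to_world"];f=200/np.tan(np.radians(c["vertical_fov"]/2))
    d=np.array([u-c["cx"],v-c["cy"]])/f
    if n=="wrist":
        r=np.linalg.norm(d);d=np.r_[d/r*np.sin(r),np.cos(r)]
    else: d=np.r_[d,1]
    return T[:3,3],T[:3,:3]@d
def onz(n,u,v,z,c=None):
    o,d=ray(n,u,v,c);return o+d*(z-o[2])/d[2]
def quat(down,closing):  # z axis=down, y axis=closing dir
    z=np.array(down,float);z/=np.linalg.norm(z);y=np.array(closing,float);y-=z*(y@z);y/=np.linalg.norm(y)
    q=R.from_matrix(np.c_[np.cross(y,z),y,z]).as_quat();return q[[3,0,1,2]]
E
python3 - <<'E'
from h import *
A=lambda u,v,z:onz("top",280+u/5-.4,150+v/5-.4,z)
B=lambda u,v,z:onz("scene",190+u/4.7-.4,170+v/4.7-.4,z)
img=cv2.imread("pics/top0.png").astype(int);p=(img[:,:,2]-img[:,:,1]);m=((p>1)&(img.sum(2)>330)).astype(np.uint8)[150:260,335:440]
m=cv2.morphologyEx(cv2.medianBlur(m*255,3),cv2.MORPH_CLOSE,np.ones((5,5)))
c=max(cv2.findContours(m,0,2)[0],key=cv2.contourArea);e=cv2.fitEllipse(cv2.convexHull(c));print(e)
print("centre",onz("top",335+e[0][0],150+e[0][1],.034), "ring",A(505,250,.034),"rockring scene",B(264,229,.034))
print("knob A",A(105,237,.07),"knob outer end top edge B",B(737,197,.077),"knob/guide edge",B(690,195,.077))
print("post top A",A(398,216,.082),"B",B(376,186,.082))
print("lug top A",A(657,250,.09),"B",B(100,125,.09))
print("guide top corners B (strap centre)",B(486,190,.077),B(563,192,.077),"A",A(236,238,.077),A(317,240,.077))
for n,u,v,z in(("jar",461,215,.085),("eye",444,168,.06)):print(n,onz("top",u,v,z))
E
```

```text
((57.783321380615234, 30.670740127563477), (14.673850059509277, 47.61977767944336), 124.83428192138672)
centre [ 0.58499292 -0.21066591  0.034     ] ring [ 0.51919368 -0.1689849   0.034     ] rockring scene [ 0.51536736 -0.16866757  0.034     ]
knob A [0.5160956 0.0958073 0.07     ] knob outer end top edge B [0.51610388 0.10827473 0.077     ] knob/guide edge [0.51662351 0.08210576 0.077     ]
post top A [ 0.52987767 -0.09422179  0.082     ] B [ 0.53084767 -0.09329184  0.082     ]
lug top A [ 0.50777749 -0.25966379  0.09      ] B [ 0.49713016 -0.26502578  0.09      ]
guide top corners B (strap centre) [ 0.52234692 -0.0324359   0.077     ] [0.52028061 0.0110291  0.077     ] A [0.51497843 0.01044437 0.077     ] [ 0.51436921 -0.04207375  0.077     ]
jar [ 0.46066445 -0.41888128  0.085     ]
eye [ 0.62378545 -0.37752305  0.06      ]
```

Run:
```python
from h import *
C=np.array([.518,-.169])
for s in (1,-1):
    for a in (81,40,0,-45,-90):
        t=np.radians(a);p=np.r_[C+.075*np.array([np.cos(t),np.sin(t)]),.06]
        j=ctrl.solve_ik(p,quat([0,0,-1],s*np.array([np.sin(t),-np.cos(t),0])));print(s,a,None if j is None else np.round(j,2))
```

```text
1 81 [ 0.7   0.3  -0.64  1.9   0.21  1.01 -0.2 ]
1 40 [ 0.64  0.39 -0.57  1.78  0.24  1.04 -0.89]
1 0 [ 0.61  0.43 -0.46  1.71  0.21  1.05 -1.49]
1 -45 [ 0.57  0.4  -0.29  1.73  0.13  1.04 -2.13]
1 -90 [-0.47  0.5   1.07  1.86 -0.5   1.08 -2.34]
-1 81 [ 1.18  0.63 -1.31  1.89  0.67  1.17  2.61]
-1 40 [ 1.07  0.65 -1.18  1.77  0.65  1.18  1.96]
-1 0 [ 0.77  0.48 -0.68  1.7   0.33  1.08  1.57]
-1 -45 [ 0.81  0.45 -0.59  1.72  0.28  1.06  0.91]
-1 -90 [ 0.85  0.35 -0.54  1.82  0.21  1.02  0.23]
```

```bash
cat >> h.py <<'E'
C=np.array([.518,-.169])
def pose(a,z,off=-25,r=.075,C=C):
    t=np.radians(a);u=t+np.radians(off)
    return np.r_[C+r*np.array([np.cos(t),np.sin(t)]),z],quat([0,0,-1],-np.array([np.sin(u),-np.cos(u),0]))
E
python3 - <<'E'
from h import *
p,q=pose(81,.22);ctrl.move_to(p,q)
c=cams.calibration("wrist");im=cams.camera("wrist");np.save("cw1.npy",c,allow_pickle=True)
cv2.imwrite("pics/w1.png",cv2.convertScaleAbs(im[:,:,::-1],alpha=1.4));print(c,ctrl.get_state()["time"],ctrl.get_state()["qpos"])
E
```

```text
{'vertical_fov': 65.70646984690485, 'cx': 314.5511970112545, 'cy': 200.82683841890844, 'cam_to_world': array([[-8.27875836e-01,  5.41748230e-01,  1.45363187e-01,
         4.91606556e-01],
       [ 5.60910933e-01,  7.99256443e-01,  2.15796348e-01,
        -1.49844868e-01],
       [ 7.24825329e-04,  2.60188383e-01, -9.65557601e-01,
         3.63001751e-01],
       [ 0.00000000e+00,  0.00000000e+00,  0.00000000e+00,
         1.00000000e+00]])} 2.325 [ 1.16622198  0.25272871 -1.17748434  1.71521264  0.23994255  1.33453951
  2.48914014]
```

View pics/w1.png

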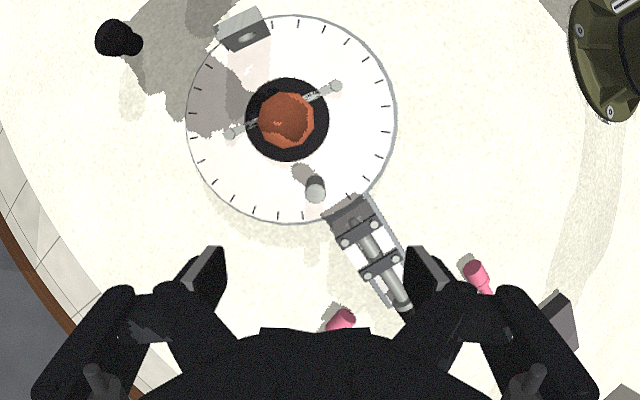

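Wrist view: disc with black ring centre (287,119), post top (316,187), lug (244,30), strap midpoints (361,235) and (380,266).

Run:
```python
from h import *
c=np.load("cw1.npy",allow_pickle=True).item()
W=lambda u,v,z:onz("wrist",u,v,z,c)
ring=np.array([W(u,v,.034)[:2] for u,v in((246,119),(329,119),(287,78),(287,161))])
rim=np.array([W(u,v,.03)[:2] for u,v in((187,119),(397,119),(290,14),(290,224),(363,45),(217,193))])
for P in(ring,rim):
    x=np.linalg.lstsq(np.c_[2*P,np.ones(len(P))],(P**2).sum(1),rcond=None)[0];print(x[:2],np.sqrt(x[2]+x[:2]@x[:2]))
print("post",W(316,186,.082),"straps",W(361,235,.081),W(380,266,.081),"lugtop",W(243,25,.09))
```

```text
[ 0.51539876 -0.16598045] 0.04431665110819687
[ 0.51415805 -0.16510146] 0.11662112886272773
post [ 0.52480082 -0.09809065  0.082     ] straps [ 0.51576618 -0.03235561  0.081     ] [0.51721467 0.00879491 0.081     ] lugtop [ 0.49447312 -0.25891195  0.09      ]
```

```bash
sed -i 's/^C=.*/C=np.array([.5155,-.167])/' h.py
python3 - <<'E'
from h import *
p,q=pose(80,.12);ctrl.move_to(p,q)
command_gripper(.06)
p,q=pose(80,.055);print(ctrl.servo_line(p,.12,force_limit=10))
command_gripper(0.0)
s=ctrl.get_state();print(s["opening"],s["grasp_force"],s["contact_force"],s["eef_pos"],s["time"])
for a in np.linspace(80,-90,15)[1:]:
    p,q=pose(a,.055)
    try: ctrl.servo_line(p,.12,frame=q)
    except Exception as e: print(a,repr(e));break
    s=ctrl.get_state();print(round(a),np.round(s["contact_force"],1),round(s["time"],2),np.round(s["qpos"][6],2))
c=cams.calibration("wrist");cv2.imwrite("pics/w2.png",cams.camera("wrist")[:,:,::-1]);print(s["eef_pos"])
E
```

```text
False
0.018429959351012295 58.69546115398407 [-0.23278535 -1.99387549  5.73500378] [ 0.52953687 -0.09390668  0.05604261] 4.325
68 [-0.3 -2.6  6.2] 4.68 2.12
56 [ 1.4 -1.6  7.8] 5.04 1.93
44 [-0.3 -2.1  7.9] 5.4 1.75
31 [ 1.  -1.   6.8] 5.76 1.57
19 [ 1.  -0.6  5.6] 6.12 1.4
7 [ 0.7 -0.6  6.7] 6.47 1.22
-5 [ 2.4 -1.7  6.2] 6.83 1.05
-17 [ 3.  -0.9  4.9] 7.19 0.89
-29 [ 2.4 -0.8  5.1] 7.55 0.72
-41 [ 2.8 -0.9  5.5] 7.91 0.55
-54 [ 2.1 -1.3  5.9] 8.27 0.38
-66 [ 2.2 -0.8  5.6] 8.62 0.2
-78 [ 2.2 -0.5  6.1] 8.98 0.03
-90 [ 2.  -0.6  4.7] 9.34 -0.15
[ 0.51671885 -0.24140011  0.05607444]
```

Run:
```python
from h import *
command_gripper(.06)
p,q=pose(-90,.13);ctrl.servo_line(p,.2)
_,q=pose(90,0,0);ctrl.move_to([.5155,.04,.17],q)
c=cams.calibration("wrist");im=cams.camera("wrist");np.save("cw3.npy",c,allow_pickle=True)
cv2.imwrite("pics/w3.png",cv2.convertScaleAbs(im[:,:,::-1],alpha=1.2));s=ctrl.get_state();print(s["time"],c["cam_to_world"][:3,3])
```

```text
Traceback (most recent call last):
station.IKError: the arm cannot take that pose within its joint ranges
```

Run:
```python
from h import *
_,q=pose(-90,0,0);ctrl.move_to([.5155,-.15,.19],q)
c=cams.calibration("wrist");im=cams.camera("wrist");np.save("cw3.npy",c,allow_pickle=True)
b=cv2.convertScaleAbs(im[:,:,::-1],alpha=1.2)
cv2.imwrite("pics/w3.png",b);s=ctrl.get_state();print(s["time"],c["cam_to_world"][:3,3])
for y in(.0,.04,.09,.108,.13):
  for d in(1,-1):
    j=ctrl.solve_ik([.516,y+.02,.052],quat([0,0,-1],[d,0,0]));k=ctrl.solve_ik([.516,y+.02,.052],quat([0,0,-1],[0,d,0]));print(y,d,j is not None,k is not None)
```

```text
10.9583 [ 0.51396975 -0.08272795  0.33229026]
0.0 1 True True
0.0 -1 True True
0.04 1 True True
0.04 -1 True True
0.09 1 True True
0.09 -1 True True
0.108 1 True True
0.108 -1 True True
0.13 1 True True
0.13 -1 True True
```

View pics/w3.png

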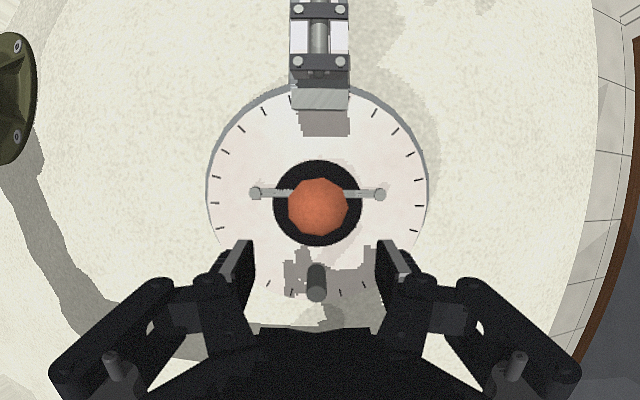

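Lug now lies in front of the guide: lug mid about (320.5,98), strap midpoints (319.5,61) and (319,9). I'll zoom to check alignment.

Run:
```python
import cv2
b=cv2.imread("pics/w3.png")[50:120,270:370];cv2.imwrite("pics/w3c.png",cv2.resize(b,None,fx=8,fy=8,interpolation=cv2.INTER_CUBIC))
```

```text
(no output)
```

View pics/w3c.png

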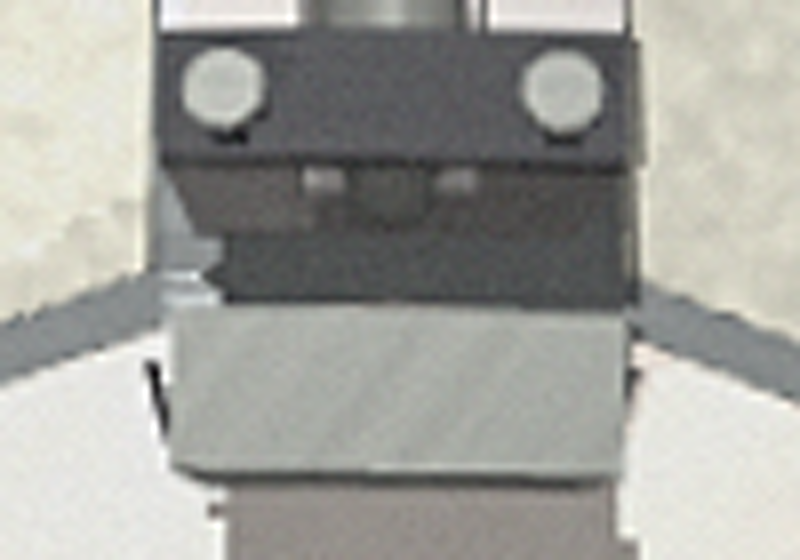

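Lug mid is within about 0.5 mm of the guide's mid-line, so I push the pin.

Run:
```python
from h import *
_,q=pose(-90,0,0)
command_gripper(0.0)
ctrl.move_to([.516,.165,.16],q)
print(ctrl.servo_line([.516,.165,.054],.12,force_limit=12))
r=ctrl.servo_line([.516,.03,.054],.05,force_limit=15)
s=ctrl.get_state();print(r,s["eef_pos"],s["contact_force"],s["time"])
c=cams.calibration("scene");im=cams.camera("scene")[:,:,::-1]
cv2.imwrite("pics/s4.png",cv2.resize(im[170:270,190:360],None,fx=4.7,fy=4.7,interpolation=cv2.INTER_CUBIC))
```

```text
False
True [0.51631303 0.0650285  0.05423874] [0.18485286 0.13647876 0.57920661] 15.65
```

View pics/s4.png

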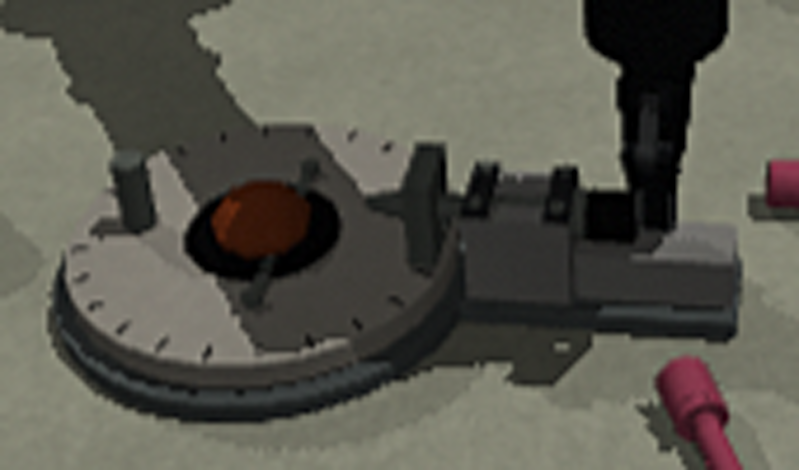

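The pin runs through the lug (nose at (390,205)) and the knob sits by the guide. A second, firmer press will confirm it is home, then I retreat and check.

Run:
```python
from h import *
r=ctrl.servo_line([.516,.045,.054],.03,force_limit=25)
s=ctrl.get_state();print(r,s["eef_pos"],s["contact_force"])
ctrl.servo_line([.516,.13,.054],.15);ctrl.servo_line([.516,.14,.2],.25)
ctrl.sleep(.3)
im=cams.camera("scene")[:,:,::-1];print(ctrl.get_state()["time"])
cv2.imwrite("pics/s5.png",cv2.convertScaleAbs(cv2.resize(im[170:270,190:360],None,fx=4.7,fy=4.7,interpolation=cv2.INTER_CUBIC),alpha=1.5))
```

```text
True [0.51567359 0.06525457 0.05398264] [0.59842859 3.36016967 1.23264844]
17.825
```

View pics/s5.png

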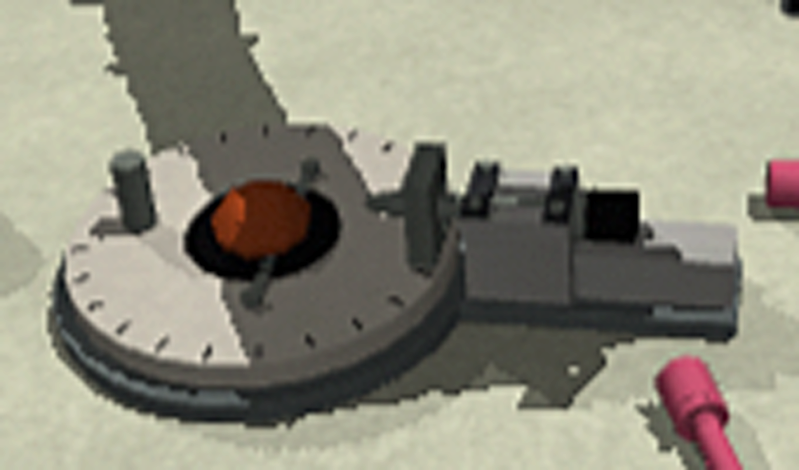

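The collar is against the block at (583,215), the nose comes out of the lug at (385,205), and the hand is clear. Handing in.

```bash
python3 -c "
from station import ticket
print(ticket.close_job())"
```

```text
the job is handed in; nothing more can be done
None
```

I turned the table until the lug lined up with the guide (within about 0.5 mm in the wrist view) and pushed the steel pin through until its collar met the block. I handed the job in at about 18 s with the hand clear; no verdict came back.

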